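# Lift the tacky round base board off its drying stand

## Task

The round wooden bag base is freshly varnished and must not be touched by the gripper: take the spatula by its handle, slide the blade under the round board between the runners of its drying stand, and lift it clear. Carry it over and set it down on the stone slab still lying flat on the blade, all of the board over the slab, then let go of the spatula and leave it there under the board.

Things in the scene. Friction and masses are not known exactly. Their poses are not given: they have to be found in the camera images.
- board: Round plywood bag base board, a loose disc 100 mm across and 6 mm thick, about 40 g, freshly varnished; the only round one among three boards lying each on its own alike stand (the others are a square of 95 mm and an oblong of 60 x 100 mm). Origin: centre of its underside, z up.
- stand: Fixed wooden drying stand under the round board: base 100 x 100 mm, 8 mm thick; two runners along its x axis, 17 mm wide, tops 40 mm above the table. Between them a channel 66 mm wide and 32 mm high (from 8 mm up to the board), open at both ends, -x end towards the robot. Origin: centre of its underside. The board lies centred on it. Two like stands beside it, at least 130 mm between centres.
- spatula_grip (a point): Loose steel spatula, 170 g, lying with its blade flat. Point: grip centre of the raised wooden handle, 60 mm above the blade's underside; x points along it to the blade's tip, z up. Handle 22 mm wide (y), 24 high, from 15 mm ahead of the point to 75 behind. Blade 112 long, 46 wide, 3 mm thick, from 25 to 137 mm ahead of the point; a neck rises from its back edge. Left flat it stands by itself.
- slab: Fixed marble slab, 200 mm (its x) by 180 mm (its y), 20 mm thick, bare. Origin: centre of its underside on the table, z up; its top is 20 mm above the table.
There are look-alikes about, which are no part of the job. What is shaped like the stand but black, pink or red is not meant.

How it is judged (in metres and radians):
On the way:
1. the round board lies on the spatula's blade, lifted at least 12 mm clear of its stand (x of board in the frame of spatula_grip between 0.055 and 0.132 m and y of board in the frame of spatula_grip between -0.023 and 0.023 m and z of board in the frame of spatula_grip between -0.066 and -0.048 m and z of board in the frame of stand above 0.052 m), for 0.2 s.
At the end, for the whole second after the job is handed in: The round board rests on the blade of the spatula (its centre over the blade), the blade lies flat on the slab (within about 7 degrees), the whole board is over the slab (its centre within 52 mm of the slab's centre along the slab's x and 42 mm along its y), and all is at rest (x of board in the frame of spatula_grip between 0.055 and 0.132 m and y of board in the frame of spatula_grip between -0.023 and 0.023 m and z of board in the frame of spatula_grip between -0.066 and -0.048 m and x of board in the frame of slab between -0.052 and 0.052 m and y of board in the frame of slab between -0.042 and 0.042 m and z of board in the frame of slab between 0.019 and 0.031 m and angle between each of board, spatula_grip's own z axis and vertical below 0.12 rad and linear speed of board below 0.02 m/s); the robot touches nothing.
It fails at once if the gripper or arm touches the round board (contact force between any of the fingers, the arm and board above 0.5 N).
It also fails if it takes over 59 s, if anything falls off the work surface, if the arm or the gripper's body presses on something with over 40 N, if the wrist force passes 120 N, or if a joint passes its speed limit or range.

## Robot

A 7-joint arm with a two-finger parallel gripper is mounted at the origin on the work surface. World frame = base frame: x ahead of the robot, y to its left, z up, the work surface at z = 0. Lengths are in mm, angles in rad, forces in N, time in s.
With the tool pointing down it reaches from about 400 to 875 mm from the base axis. Payload 4.4 kg.
Tool frame: the origin (TCP) lies at the very end of the fingers, on their centre line; the grasp point (between the pads) lies 19 mm behind it; z points along the fingers, y is the direction in which the jaws open and shut (so a half turn about z gives the same grasp; the last joint's range is limited). The gripper opens to 85 mm and grips with 20 to 120 N. Pads are 22 mm wide; open, the fingers measure 114 mm over their backs; the gripper's body (76 mm by 85 mm) begins 54 mm behind the grasp point. The pads swing forward as they close: fully open they stand 13 mm farther back than shut.
Start: joints at [-1.308, 0.628, 0.038, 1.517, -0.027, 0.996, -0.02], TCP at [209.865, 615.203, 199.013] pointing down, gripper open.
Joint ranges: [-3.06, 3.06], [-0.37, 2.12], [-1.25, 1.32], [0.18, 2.47], [-1.1, 4.24], [0.23, 1.98], [-2.94, 2.94]. Speed limits (rad/s): [2.57, 2.57, 3.14, 3.14, 3.14, 3.14, 3.14].

## Interface

Orientations are given as [roll, pitch, yaw] about the fixed x, y, z axes, in that order (R = Rz(yaw) Ry(pitch) Rx(roll)).
In Python, from cell import ctrl gives the robot as it stands. The module is installed in compiled form; this text tells all that it offers.
- The arm moves only by the shell command python3 -m jog 'ROWS'. ROWS is text: rows parted by semicolons, each of 7 numbers parted by spaces: the shift along the tool's x, y, z in mm, then the turn, a rotation vector about the tool's x, y, z in degrees, then the opening, from -1 (shut) to 1 (fully open). In form: x y z wx wy wz claw; .... A call has 1 to 8 rows; each row is the pose to reach, as a shift and turn from the pose commanded when the call began, along the tool's axes at that moment; what a row does not reach only later rows make up. A row lasts 1/8 s, in which the tool goes at most 62.5 mm and 10.7 degrees, less where a joint would pass 70% of its speed; a pose out of reach is approached as far as the arm can. A call with a gripper value outside its range is refused whole. The fingers move at their own pace and stop on an object; the grip force is fixed at half the most. Time passes only in rows, so rows that repeat a pose let the fingers close. It gives the time, the measured TCP pose, the force and the opening at its end, in the units of the state.
- ctrl.read_state(): the state, without advancing time (a new reading comes with each control period).
- ctrl.get_image(name): name is "scene" or "top" or "wrist"; returns a dict with "image" (384x512x3 uint8, red, green, blue), "z_map" (384x512 float32, mm along the optical axis (not along the pixel's ray), 0 where there is no reading), "vertical_fov" (degrees; the focal length in pixels is half the picture's height over the tangent of half this angle, whatever the lens; pixels are square), "cx", "cy" (the principal point, pixels), "extrinsics" (4x4, takes a point from world to camera coordinates); the wrist camera has in their place "hand_eye" (4x4, takes a point from camera to tool coordinates, whose origin is the TCP and whose axes are the flange's). Camera axes: x right, y down, z forward; pixel columns grow to the right and rows downward; lengths in mm; the calibration is good to about 2 mm. A picture is of the moment at which its call begins: read the wrist's pose just before it.
- ctrl.finish_job(): hands the job in, once; it reports no verdict.
The state is a dict: "clock": time; "qpos": joint angles; "qd": joint speeds; "tau": joint torques, N m; "eef_pos": TCP position; "tool_rot": TCP orientation; "force": force on the tool from outside, world axes, zero at the start; "torque": the same for the moment, N m; "width": finger opening in mm.
Only numpy, scipy, OpenCV 4.12 (cv2) and the standard library are available. Lean on these libraries where they do the work, as an engineer would, in place of code of your own. Each camera call takes 0.05 s, during which the arm holds its last target.

## Working session

There is one attempt and no reset: what is moved stays moved. The work goes in short steps, Python scripts to look and compute and a shell command to move; the robot and the scene stay as the last step left them, time stands still between calls to the robot, and variables do not carry over. Pictures are saved under pics/ and viewed, and the job is handed in when it is done.

```bash
mkdir -p pics; cat > h.py <<'E'
import numpy as np,cv2
from cell import ctrl
def cam(n):
    s=ctrl.read_state(); d=ctrl.get_image(n); im=d["image"]; H=im.shape[0]
    f=H/2/np.tan(np.radians(d["vertical_fov"])/2)
    d["f"]=f
    if n!="wrist": d["T"]=np.linalg.inv(np.array(d["extrinsics"]))
    else:
        T=np.eye(4);from scipy.spatial.transform import Rotation as R
        T[:3,:3]=R.from_euler('xyz',s["tool_rot"]).as_matrix();T[:3,3]=s["eef_pos"];d["T"]=T@np.array(d["hand_eye"])
    return d
def ray(d,u,v):
    r=np.array([(u-d["cx"])/d["f"],(v-d["cy"])/d["f"],1]);return d["T"][:3,3],d["T"][:3,:3]@r
def onz(d,u,v,z):
    o,r=ray(d,u,v);return o+r*(z-o[2])/r[2]
def cloud(d):
    z=d["z_map"];H,W=z.shape;u,v=np.meshgrid(np.arange(W),np.arange(H))
    P=np.stack([(u-d["cx"])/d["f"]*z,(v-d["cy"])/d["f"]*z,z],-1)
    Q=P@d["T"][:3,:3].T+d["T"][:3,3];Q[z==0]=np.nan;return Q
def save(n,im,s=1.5): cv2.imwrite("pics/"+n+".png",cv2.resize(im[:,:,::-1],None,fx=s,fy=s,interpolation=cv2.INTER_CUBIC))
E
python3 - <<'E'
from h import *
print(ctrl.read_state())
for n in("top","scene","wrist"):
    d=cam(n);save(n+"0",d["image"]);print(n,d["f"],d["cx"],d["cy"],d["T"].round(2).tolist(),np.isfinite(cloud(d)).mean())
E
```

```text
{'clock': 0.0, 'qpos': array([-1.30780745,  0.62934503,  0.03842549,  1.51837026, -0.02701162,
        0.99626961, -0.02003313]), 'qd': array([-1.76962590e-03,  8.97629802e-04,  1.15240855e-03,  3.51529714e-04,
       -4.48863452e-05,  1.93588546e-04, -7.33964048e-04]), 'tau': array([ 9.65188428e-05, -5.63395071e+01,  1.22613665e+00, -1.93440932e+01,
        1.10665176e-02,  1.03984843e-02, -7.94905048e-06]), 'eef_pos': array([209.6246336 , 614.55467448, 198.0888125 ]), 'tool_rot': array([-3.13971773e+00,  5.23115216e-06,  2.81277760e+00]), 'force': array([ 0.28697204,  0.5499149 , -0.37594216]), 'torque': array([0.00714737, 0.05713282, 0.00727784]), 'width': 85.30752516940439}
top 427.1369481368003 254.21166194428721 196.1397140573864 [[-0.02, -0.99, 0.15, 289.01], [-1.0, 0.02, -0.0, -22.12], [-0.0, -0.15, -0.99, 1024.37], [0.0, 0.0, 0.0, 1.0]] 0.9963633219401041
scene 458.9807347746152 245.1241515128204 186.96426376612692 [[0.75, 0.42, -0.51, 999.24], [0.66, -0.46, 0.6, -681.49], [0.02, -0.78, -0.62, 774.76], [0.0, 0.0, 0.0, 1.0]] 0.9961039225260416
wrist 338.95885215691777 259.56216027395084 186.7641357580944 [[0.32, 0.91, 0.26, 144.5], [0.95, -0.31, -0.09, 636.89], [-0.0, 0.27, -0.96, 373.02], [0.0, 0.0, 0.0, 1.0]] 0.9959564208984375
```

View pics/top0.png

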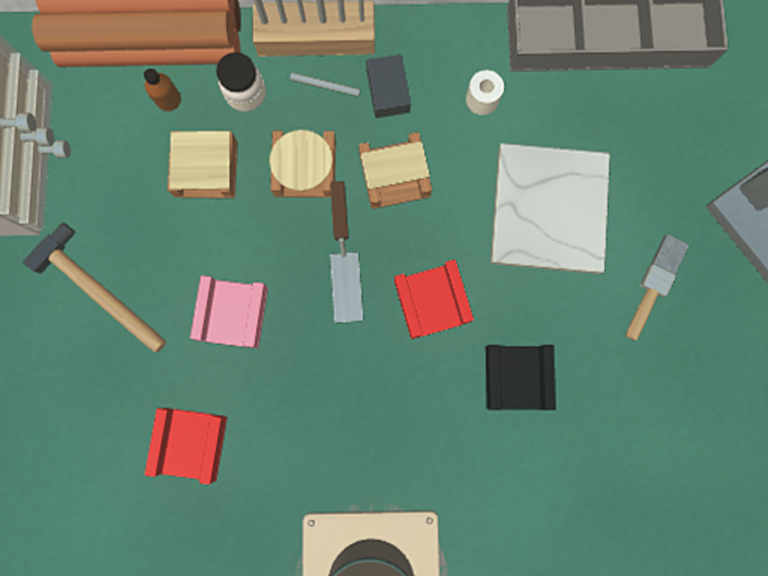

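View pics/scene0.png

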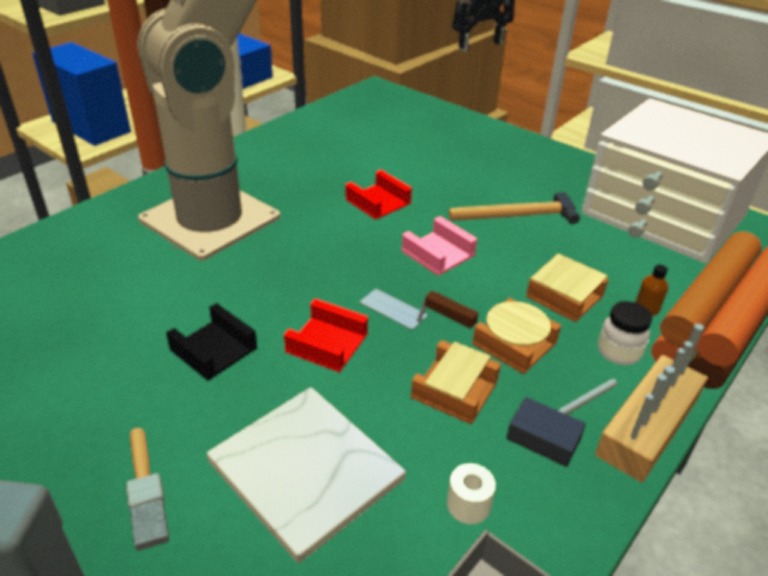

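View pics/wrist0.png

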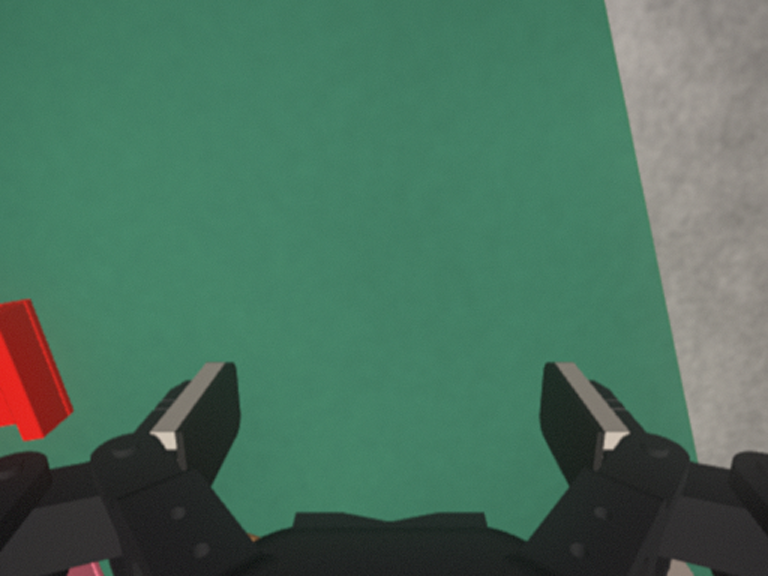

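Candidates in top0 (picture pixels). The boards are a square at (202,161), a round one at (301,160) and an oblong at (396,165). The pink, red and black stands at (229,312), (433,300), (186,445) and (520,377) are excluded. For the spatula there is the one at (344,250), with a dark raised handle and its tip towards the robot; the scraper or brush at (657,285) and the hammer at (100,290) are not it. The slab is at (552,207). I choose the round board at (301,160) and the spatula at (344,250).

```bash
python3 - <<'E'
from h import *
d=cam("top");Q=cloud(d);im=d["image"]
save("top_crop",im[75:225,100:420],2.5)
hsv=cv2.cvtColor(im,cv2.COLOR_RGB2HSV)
def at(u,v): return (u/1.5,v/1.5)
for n,(u,v) in dict(board=(301,160),sq=(202,161),obl=(396,165),base=(268,190),slab=(540,240),handle=(340,210),blade=(346,300),table=(400,230),neck=(342,245)).items():
    u,v=int(u/1.5),int(v/1.5);print(n,Q[v,u].round(1),hsv[v,u])
E
```

```text
board [654.2 103.8  43.6] [ 24  69 217]
sq [654.1 261.6  44.6] [ 24  71 216]
obl [640.5 -49.3  46.1] [ 24  71 212]
base [618.8 163.6   2.1] [ 78  97 129]
slab [ 520.9 -278.8   18.1] [ 51   9 208]
handle [560.6  40.1  73.4] [ 12 109  96]
blade [431.9  36.5  -2.4] [ 95  26 177]
table [547.5 -53.3  -3. ] [ 78  94 127]
neck [512.   37.5  49.5] [ 25  24 127]
```

View pics/top_crop.png

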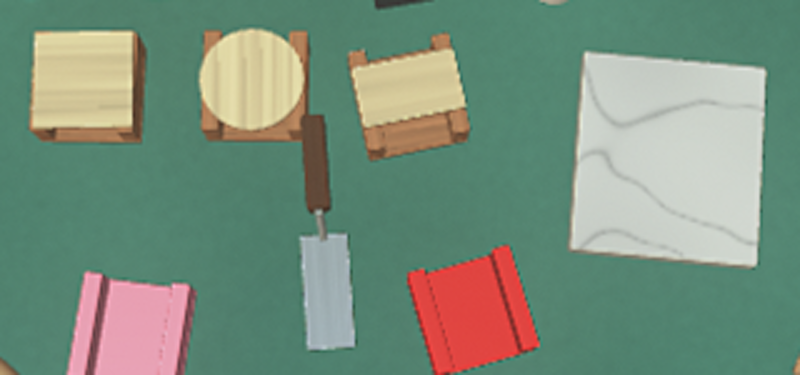

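The crop confirms the choice. The disc is at (252,79) on runners with nearly zero yaw. The spatula handle is at (315,163), with the blade at (327,292). The slab is at (668,160). Next I measure with masks.

```bash
python3 - <<'E'
from h import *
d=cam("top");im=d["image"];hsv=cv2.cvtColor(im,cv2.COLOR_RGB2HSV);h,s,v=[hsv[...,i].astype(int) for i in range(3)]
def comp(m,u,v):
    n,l=cv2.connectedComponents(m.astype(np.uint8),connectivity=4);k=l[int(v/1.5),int(u/1.5)];return (l==k)&(l>0)
def rect(m,z,name):
    vv,uu=np.nonzero(m);P=np.array([onz(d,a,b,z)[:2] for a,b in zip(uu,vv)],np.float32)
    (c,wh,a)=cv2.minAreaRect(P);print(name,m.sum(),"mean",P.mean(0).round(1),"rect",np.round(c,1),np.round(wh,1),round(a,2));return P
wood=(h>18)&(h<30)&(s>45)&(v>150)
rect(comp(wood,301,160),46,"board")
rect(comp((s<40)&(v>150),540,240),20,"slab")
rect(comp((s<45)&(v>140)&(h>85),346,300),3,"blade")
rect(comp((h<18)&(v<130)&(s>80),340,210),72,"handle")
st=(h<16)&(s>80)&(v>80)
# stand parts around round board
box=np.zeros_like(st);box[82:134,176:226]=1
m=st&box&~comp((h<18)&(v<130)&(s>80),340,210)
rect(m,40,"standparts")
x=im.copy();x[m]=(255,0,255);save("m",x[70:150,150:260],6)
Q=cloud(d);b=comp(wood,301,160);print("depth table bias",np.nanmedian(Q[150:165,240:270,2]))
E
```

```text
board 1303 mean [652.2 102.7] rect [652.3 102.5] [97.6 97.3] 13.55
slab 5955 mean [ 574.7 -298.7] rect [ 576.  -298.5] [180.6 200.4] 83.51
blade 820 mean [451.7  34.3] rect [452.5  34.3] [109.7  44.7] 3.55
handle 371 mean [567.8  42.3] rect [586.7  47.7] [140.9  30.6] 3.45
standparts 390 mean [629.6  97.9] rect [649.2 100.5] [ 97.5 107.7] 88.54
depth table bias -0.5885256931737786
```

View pics/m.png

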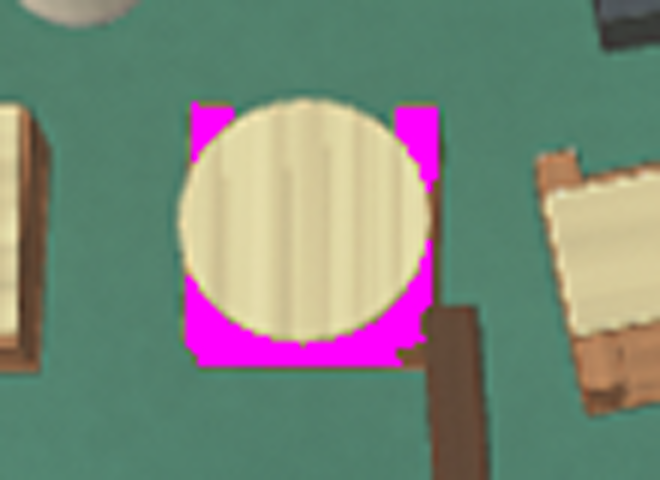

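```bash
cat >> h.py <<'E'
from scipy.spatial.transform import Rotation as R
def plan(x,y,z,yaw):
    s=ctrl.read_state();C=R.from_euler('xyz',s["tool_rot"]);T=R.from_euler('xyz',[np.pi,0,np.radians(yaw)])
    p=C.inv().apply(np.array([x,y,z])-s["eef_pos"]);w=(C.inv()*T).as_rotvec(degrees=True)
    print("at",s["eef_pos"].round(1),np.degrees(s["tool_rot"]).round(2),"w",round(s["width"],1),"F",s["force"].round(1),"t",round(s["clock"],2),"q7",s["qpos"][6].round(2))
    print("shift",p.round(1),"turn",w.round(2))
E
python3 - <<'E'
from h import *
d=cam("top")
for a,b in [((190,104),(185,345)),((440,107),(435,290))]:
    A,B=[onz(d,150+p[0]/6,70+p[1]/6,40)[:2] for p in(a,b)];print(A,B,np.degrees(np.arctan2(*(A-B)[::-1])))
plan(533,39,190,183.5)
E
```

```text
[703.46867588 148.67490054] [602.78183887 149.90436088] -0.6995888435162766
[700.36346098  47.79325455] [623.71976929  50.30068751] -1.8737889661843525
at [209.8 615.  198.7] [-179.96   -0.    161.16] w 85.5 F [-0.1  0.5  1. ] t 0.3 q7 -0.02
shift [-491.9 -440.8    8.9] turn [-4.000e-02 -1.000e-02 -2.234e+01]
```

```bash
python3 -m jog '-492 -441 0 0 0 -22 1;-492 -441 0 0 0 -22 1;-492 -441 0 0 0 -22 1;-492 -441 0 0 0 -22 1;-492 -441 0 0 0 -22 1;-492 -441 0 0 0 -22 1;-492 -441 0 0 0 -22 1;-492 -441 0 0 0 -22 1'; python3 -c "
from h import *
plan(533,39,190,183.5)"
```

```text
clock: 1.3
eef_pos: [455.5, 177.4, 199.3]
tool_rot: [3.141, 0.001, -3.086]
force: [1.0, 0.9, -0.2]
width: 85.5
at [455.5 177.4 199.3] [ 1.7998e+02  5.0000e-02 -1.7683e+02] w 85.5 F [ 1.   0.9 -0.2] t 1.3 q7 1.18
shift [ -69.7 -142.5    9.3] turn [ 0.02  0.05 -0.33]
```

```bash
python3 -m jog '-70 -142 20 0 0 0 1;-70 -142 20 0 0 0 1;-70 -142 20 0 0 0 1;-70 -142 20 0 0 0 1;-70 -142 20 0 0 0 1'; python3 -c "
from h import *
plan(533,39,41,183.5)
d=cam('wrist');save('w1',d['image'])"
```

```text
clock: 1.92
eef_pos: [531.7, 42.2, 178.9]
tool_rot: [3.141, -0.001, -3.086]
force: [0.0, -0.1, 0.3]
width: 85.2
at [531.7  42.2 178.9] [ 1.7995e+02 -3.0000e-02 -1.7680e+02] w 85.2 F [ 0.  -0.1  0.3] t 1.93 q7 1.48
shift [ -1.2  -3.3 137.9] turn [ 0.05 -0.03 -0.3 ]
```

View pics/w1.png

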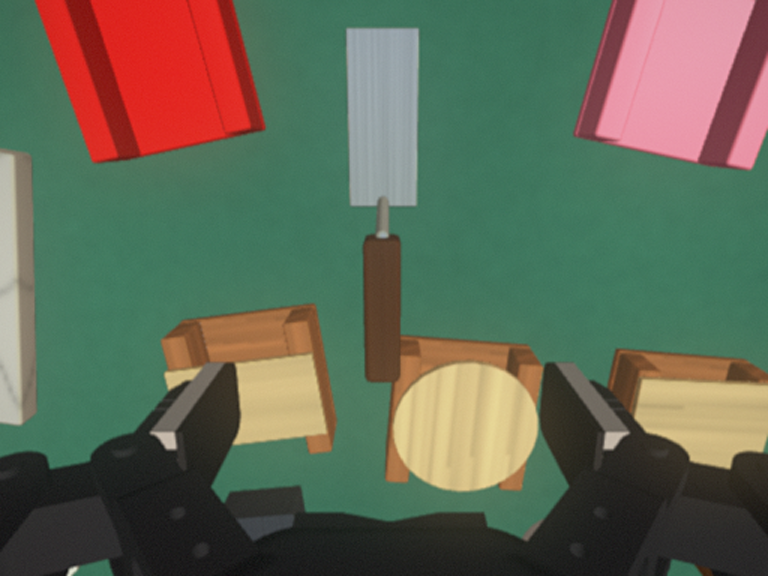

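The wrist view shows the blade at (382,117), the handle at (382,308) and the round board at (466,426). The front corners of its runners are near (405,350) and (525,352). I measure from this closer view.

```bash
python3 - <<'E'
from h import *
d=cam("wrist");im=d["image"];hsv=cv2.cvtColor(im,cv2.COLOR_RGB2HSV);h,s,v=[hsv[...,i].astype(int) for i in range(3)]
def comp(m,u,v):
    n,l=cv2.connectedComponents(m.astype(np.uint8),connectivity=4);k=l[int(v/1.5),int(u/1.5)];return (l==k)&(l>0)
def rect(m,z,name):
    vv,uu=np.nonzero(m);P=np.array([onz(d,a,b,z)[:2] for a,b in zip(uu,vv)],np.float32)
    (c,wh,a)=cv2.minAreaRect(P);print(name,m.sum(),"mean",P.mean(0).round(1),"rect",np.round(c,1),np.round(wh,1),round(a,2))
wood=(h>18)&(h<30)&(s>45)&(v>150)
rect(comp(wood,466,426),46,"board")
rect(comp((s<60)&(v>120)&(h>85),382,130),3,"blade")
rect(comp((h<18)&(v<110)&(s>80),382,300),72,"handle")
save("w1c",im[215:335,245:375],6)
E
```

```text
board 6484 mean [651.6 100.7] rect [653.  100.8] [99.4 98.4] 8.44
blade 5134 mean [448.9  32.6] rect [453.5  32.8] [110.1  44.6] 3.34
handle 2242 mean [560.9  39.3] rect [565.1  40.6] [96.3 22.8] 3.55
```

View pics/w1c.png

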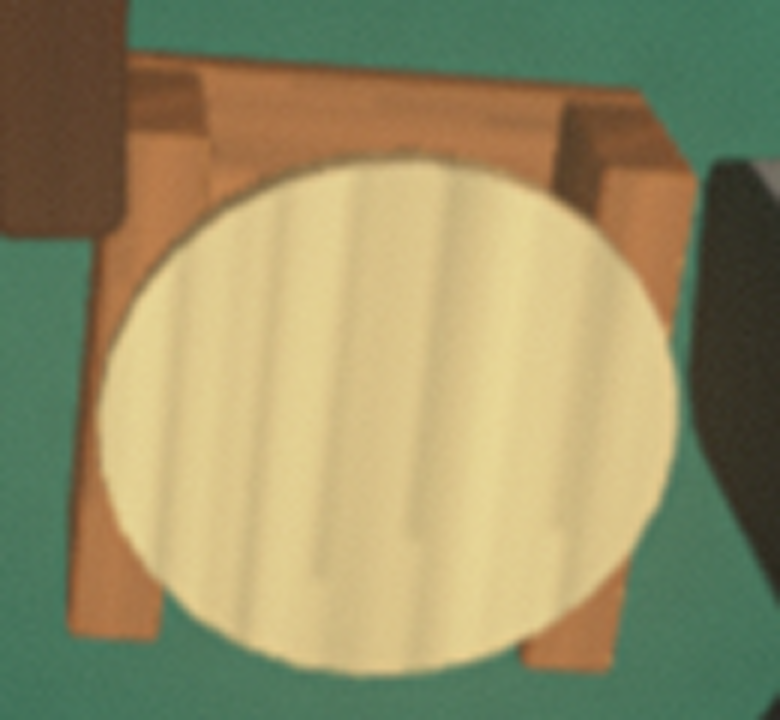

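```bash
python3 - <<'E'
from h import *
d=cam("wrist")
f=lambda u,v,z=40:onz(d,245+(u+.5)/6-.5,215+(v+.5)/6-.5,z)[:2]
Ro,Rb,Rbi,Lb,Lbi,Lf=f(697,178),f(612,672),f(524,657),f(68,632),f(158,640),f(207,135)
for n,p in zip("Ro Rb Rbi Lb Lbi Lf".split(),(Ro,Rb,Rbi,Lb,Lbi,Lf)):print(n,p.round(1))
an=lambda a,b:np.degrees(np.arctan2(*(b-a)[::-1]))
print(an(Ro,Rb),an(Lf,Lbi),an(Rb,Lb)+90,(Rb+Lb)/2,(Rbi+Lbi)/2, f(640,92,8),f(130,52,8),an(f(640,92,8),f(130,52,8)))
plan(533.5,38,41,183.5)
E
```

```text
Ro [606.6 149.9]
Rb [705.  148.2]
Rbi [702.8 131.8]
Lb [702.2  48.9]
Lbi [703.   65.2]
Lf [603.5  66.7]
-0.9705326314280012 -0.8467854556296645 -1.618496908505989 [703.63165278  98.53432468] [702.8739222   98.52822107] [604.65831485 148.34822991] [602.23732506  54.34300912] -91.47525680781918
at [531.8  42.8 179.2] [ 179.96    0.   -176.69] w 85.6 F [ 0.1 -0.1 -0.8] t 2.08 q7 1.48
shift [ -1.4  -5.  138.2] turn [ 0.04  0.   -0.19]
```

```bash
python3 -m jog '-2 -5 50 0 0 0 1;-2 -5 100 0 0 0 1;-2 -5 137 0 0 0 1;-2 -5 137 0 0 0 1;-2 -5 137 0 0 0 1'; python3 -c "
from h import *
plan(534,38,41,183.5)
d=cam('wrist');save('w2',d['image'])"
```

```text
clock: 2.7
eef_pos: [535.4, 37.1, 43.2]
tool_rot: [3.141, 0.002, -3.085]
force: [0.4, -0.8, 0.8]
width: 85.2
at [535.4  37.1  43.2] [ 1.7998e+02  1.1000e-01 -1.7678e+02] w 85.2 F [ 0.4 -0.8  0.8] t 2.7 q7 1.48
shift [1.3 1.  2.2] turn [ 0.02  0.11 -0.28]
```

View pics/w2.png

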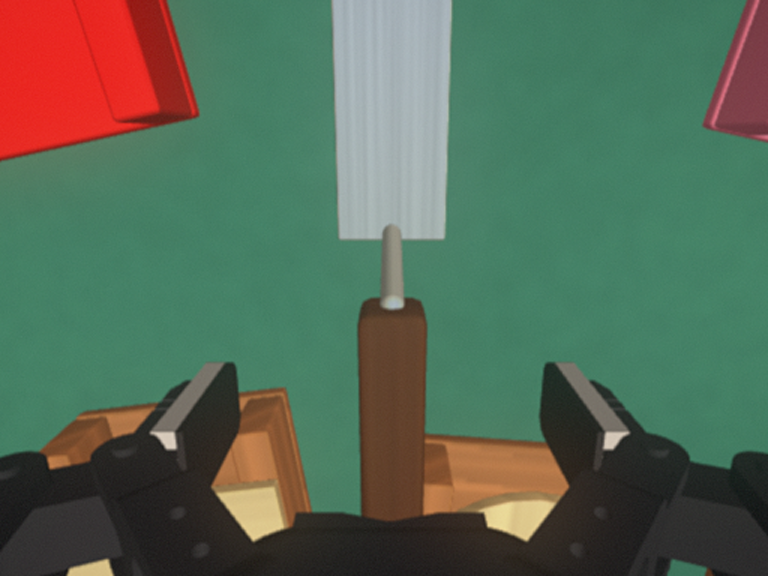

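The handle at (392,400) lies midway between the pads at (225,400) and (555,400), so I close the gripper.

```bash
python3 -m jog '1 1 2 0 0 0 1;1 1 2 0 0 0 -1;1 1 2 0 0 0 -1;1 1 2 0 0 0 -1;1 1 2 0 0 0 -1;1 1 2 0 0 0 -1;1 1 2 0 0 0 -1;1 1 2 0 0 0 -1'; python3 -c "
from h import *
plan(534,38,41,183.5)"
```

```text
clock: 3.75
eef_pos: [533.4, 37.3, 40.0]
tool_rot: [3.142, -0.0, -3.086]
force: [-0.2, 0.8, 0.7]
width: 0.1
at [533.4  37.3  40. ] [ 1.8000e+02 -1.0000e-02 -1.7684e+02] w 0.1 F [-0.2  0.8  0.7] t 3.75 q7 1.48
shift [-0.7  0.7 -1. ] turn [ 0.   -0.01 -0.34]
```

```bash
python3 -c "
from h import *
d=cam('wrist');save('w3',d['image']);d=cam('top');save('t3',d['image'][75:225,140:300],4);d=cam('scene');save('s3',d['image'][120:300,180:400],3)"
```

```text
(no output)
```

View pics/w3.png

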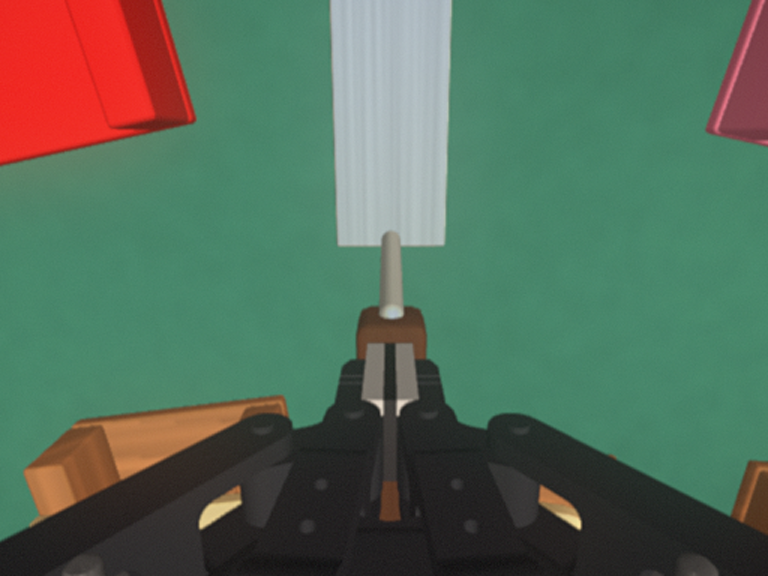

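View pics/s3.png

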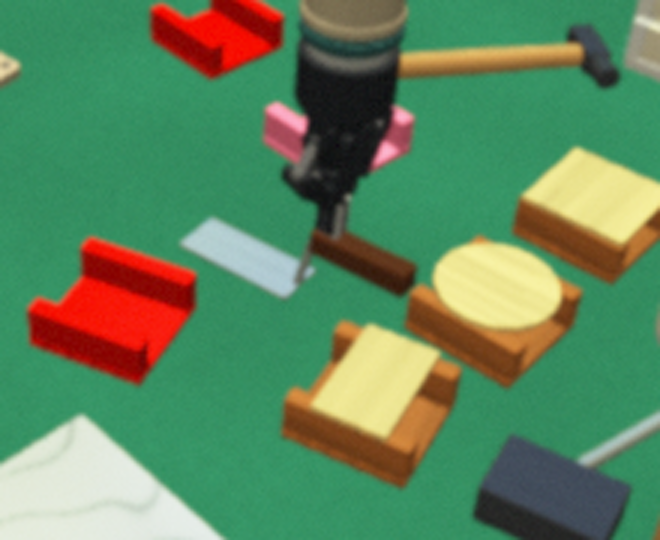

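```bash
python3 - <<'E'
from h import *
s=ctrl.read_state();print(s["eef_pos"],s["force"])
d=cam("wrist");Q=cloud(d)
for u,v in [(375,350),(405,350),(380,400),(408,400),(390,330),(375,325),(392,312),(390,500),(390,150),(200,250),(390,235)]:
    print("w",(u,v),Q[int(v/1.5),int(u/1.5)].round(1))
d=cam("scene");Q=cloud(d)
for u,v in [(325,230),(330,215),(345,205),(370,262),(395,275),(320,240),(230,262),(300,275)]:
    print("s",(u,v),Q[120+v//3,180+u//3].round(1))
E
```

```text
[533.36358716  37.24444808  39.97578157] [ 1.32805984 -0.27987115  0.16566546]
w (375, 350) [523.1  32.2  81.5]
w (405, 350) [522.6  40.7  81.5]
w (380, 400) [522.4  34.  110.6]
w (408, 400) [522.2  40.5 110.4]
w (390, 330) [521.2  36.4  70.7]
w (375, 325) [520.3  31.8  68.4]
w (392, 312) [518.1  36.7  62.8]
w (390, 500) [580.8  39.8  72.1]
w (390, 150) [470.1  33.7   2.8]
w (200, 250) [ 5.161e+02 -4.600e+01  2.000e-01]
w (390, 235) [503.1  35.5  10.2]
s (325, 230) [534.6  26.9  83.3]
s (330, 215) [538.7  27.1 100.6]
s (345, 205) [544.8  37.8 106.6]
s (370, 262) [576.2  31.8  69.8]
s (395, 275) [598.5  32.3  70.2]
s (320, 240) [530.7  26.   69.2]
s (230, 262) [448.4  15.5   5.9]
s (300, 275) [510.4  34.3  16.7]
```

View pics/t3.png

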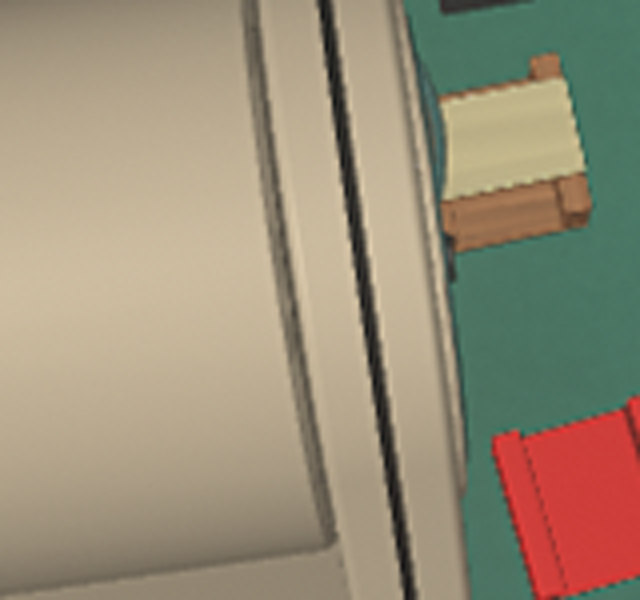

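Both depth views put the closed fingertips at z≈81 to 83 while the reported TCP is z = 40. The handle top is at 70 to 72, so the fingers shut above the handle. I measure that offset before relying on it.

```bash
python3 -m jog '0 0 -10 0 0 0 -1;0 0 -10 0 0 0 -1;0 0 -10 0 0 0 -1;0 0 -10 0 0 0 -1'; python3 - <<'E'
from h import *
s=ctrl.read_state();print(s["eef_pos"],s["width"])
d=cam("wrist");Q=cloud(d)
for v in range(224,250,2): print(v,[Q[v,u].round(0)[[0,2]].tolist() for u in (246,251,270,274)])
sc=cam("scene");Q=cloud(sc)
z=Q[...,2];m=(abs(Q[...,0]-533)<22)&(abs(Q[...,1]-36)<22)&(z>76)
print("scene lowest finger",np.sort(z[m])[:12].round(1)); save('w4',d['image'][200:320,200:320],6); print(d["hand_eye"])
E
```

```text
clock: 4.5
eef_pos: [533.3, 37.3, 49.9]
tool_rot: [3.142, -0.0, -3.086]
force: [0.3, -0.4, 0.2]
width: 0.3
[533.26803779  37.25038752  49.92444781] 0.31499242251304804
224 [[527.0, 72.0], [527.0, 72.0], [526.0, 73.0], [526.0, 72.0]]
226 [[528.0, 71.0], [528.0, 72.0], [527.0, 73.0], [527.0, 72.0]]
228 [[524.0, 85.0], [523.0, 86.0], [523.0, 86.0], [523.0, 85.0]]
230 [[523.0, 88.0], [523.0, 88.0], [522.0, 89.0], [522.0, 89.0]]
232 [[523.0, 91.0], [523.0, 91.0], [522.0, 91.0], [522.0, 90.0]]
234 [[524.0, 91.0], [523.0, 92.0], [522.0, 93.0], [522.0, 93.0]]
236 [[523.0, 95.0], [523.0, 94.0], [523.0, 94.0], [522.0, 96.0]]
238 [[523.0, 96.0], [522.0, 98.0], [522.0, 97.0], [523.0, 96.0]]
240 [[523.0, 99.0], [523.0, 98.0], [522.0, 99.0], [522.0, 98.0]]
242 [[523.0, 101.0], [523.0, 100.0], [522.0, 101.0], [522.0, 100.0]]
244 [[523.0, 102.0], [523.0, 103.0], [523.0, 101.0], [522.0, 103.0]]
246 [[523.0, 104.0], [523.0, 105.0], [523.0, 104.0], [522.0, 104.0]]
248 [[523.0, 106.0], [523.0, 106.0], [523.0, 105.0], [523.0, 104.0]]
scene lowest finger [76.  76.2 76.4 76.6 84.  84.8 86.1 86.3 86.7 88.4 88.5 89.1]
[[ 9.68533723e-04 -9.61750454e-01 -2.73925403e-01  6.90171720e+01]
 [ 9.99999389e-01  7.85655811e-04  7.77322205e-04 -4.76472471e-01]
 [-5.32378899e-04 -2.73925988e-01  9.61750627e-01 -1.74867347e+02]
 [ 0.00000000e+00  0.00000000e+00  0.00000000e+00  1.00000000e+00]]
```

View pics/w4.png

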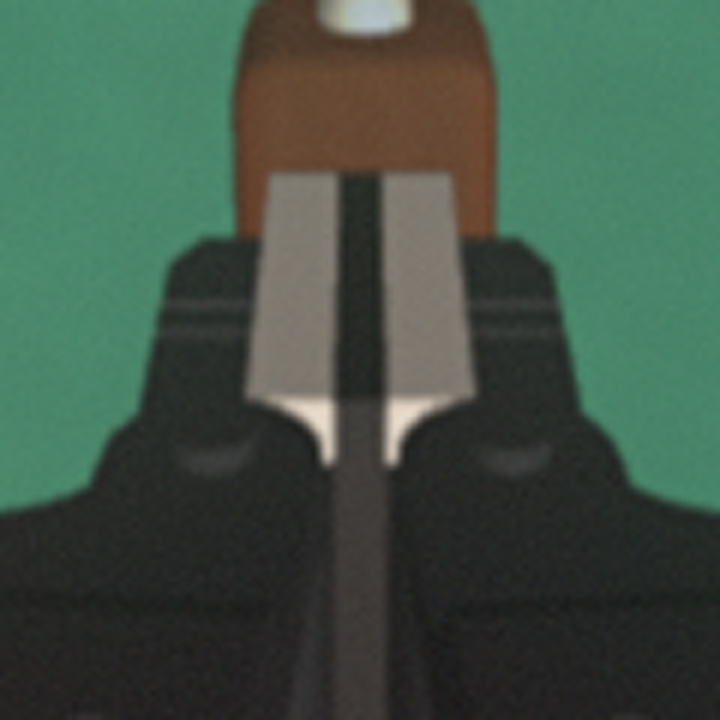

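The fingers end about 36 mm above the reported TCP. That is stable across the two heights and both cameras, so I'll treat the real fingertip as reported z + 36. I open, then descend to a reported z of about 6 in stages, watching the force.

```bash
python3 -m jog '0 0 0 0 0 0 1;0 0 0 0 0 0 1;0 0 0 0 0 0 1;0 0 0 0 0 0 1;0 0 0 0 0 0 1;0 -1 14 0 0 0 1;0 -1 24 0 0 0 1;0 -1 24 0 0 0 1'; python3 -c "
from h import *
plan(534,38,6,183.5)"
```

```text
clock: 5.6
eef_pos: [532.3, 36.1, 24.6]
tool_rot: [-3.141, -0.003, -3.086]
force: [0.4, 0.4, -0.2]
width: 85.6
at [532.3  36.1  24.6] [-1.7999e+02 -1.6000e-01 -1.7684e+02] w 85.6 F [ 0.4  0.4 -0.2] t 5.6 q7 1.48
shift [-1.8  1.8 18.6] turn [-0.01 -0.16 -0.34]
```

```bash
python3 -m jog '-2 1 10 0 0 0 1;-2 1 18 0 0 0 1;-2 1 18 0 0 0 1;-2 1 18 0 0 0 1'; python3 -c "
from h import *
plan(534,38,6,183.5)
d=cam('wrist');save('w5',d['image'])
d=cam('scene');save('s5',d['image'][120:300,180:400],3)"
```

```text
clock: 6.1
eef_pos: [535.4, 37.4, 8.0]
tool_rot: [3.142, -0.0, -3.086]
force: [-0.4, 0.4, -0.2]
width: 85.6
at [535.4  37.4   8. ] [ 180.     -0.   -176.84] w 85.6 F [-0.4  0.4 -0.2] t 6.1 q7 1.48
shift [1.4 0.7 2. ] turn [ 0.   -0.   -0.34]
```

View pics/w5.png

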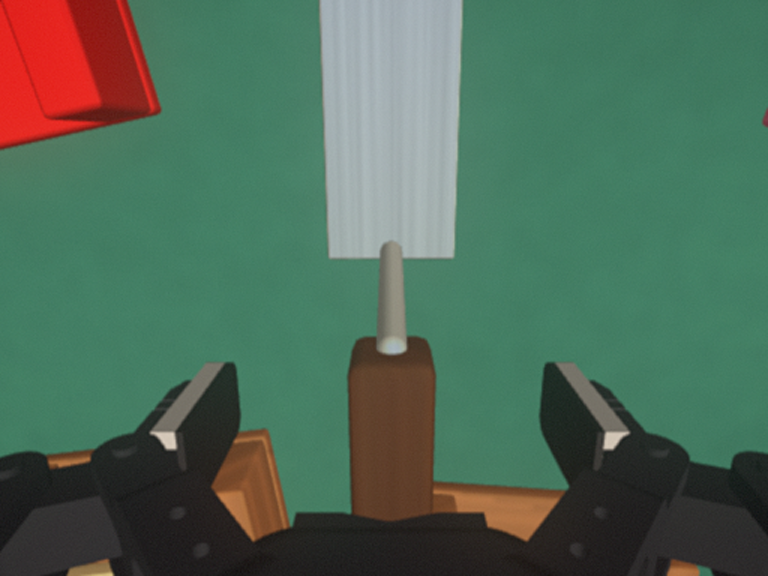

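View pics/s5.png

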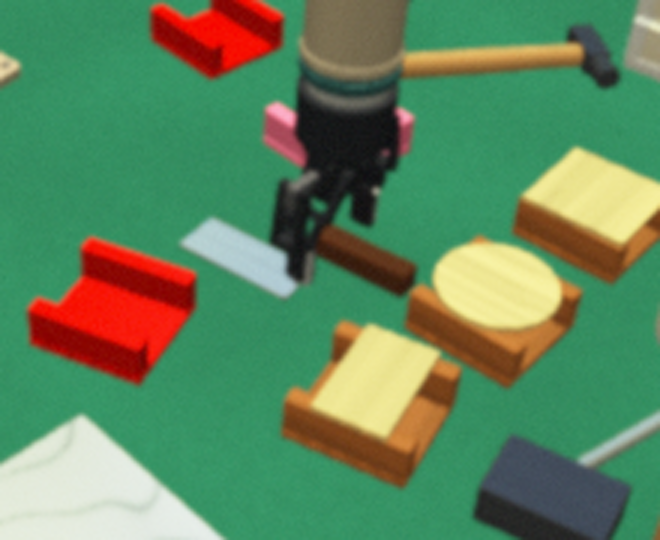

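The fingers now straddle the handle, with pads left and right of (392,420) and the wrist force near zero. I close the gripper.

```bash
python3 -m jog '1 0 2 0 0 0 1;1 0 2 0 0 0 -1;1 0 2 0 0 0 -1;1 0 2 0 0 0 -1;1 0 2 0 0 0 -1;1 0 2 0 0 0 -1;1 0 2 0 0 0 -1;1 0 2 0 0 0 -1'; python3 -c "
from h import *
plan(534,38,6,183.5)
d=cam('wrist');save('w6',d['image'])"
```

```text
clock: 7.2
eef_pos: [534.5, 37.4, 6.1]
tool_rot: [3.142, 0.0, -3.086]
force: [0.4, -0.0, 2.8]
width: 21.3
at [534.5  37.4   6.1] [ 1.8000e+02  1.0000e-02 -1.7684e+02] w 21.3 F [ 0.4 -0.   2.8] t 7.2 q7 1.48
shift [0.5 0.6 0.1] turn [ 0.    0.01 -0.34]
```

View pics/w6.png

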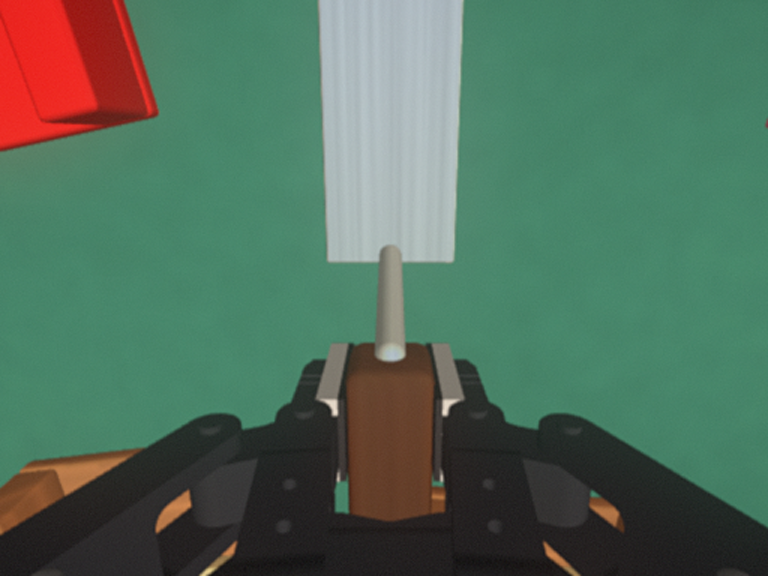

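Gripped: width 21.3 mm, with the pads against the handle at (340,400) and (440,400). I lift and back off.

```bash
python3 -m jog '0 0 -30 0 0 0 -1;0 0 -80 0 0 0 -1;20 0 -130 0 0 0 -1;50 0 -150 0 0 0 -1;60 0 -150 0 0 0 -1;60 0 -150 0 0 0 -1'; python3 -c "
from h import *
plan(470,38,156,90)
d=cam('wrist');Q=cloud(d);save('w7',d['image'])
for u,v in [(392,20),(392,80),(392,150),(392,220),(345,100),(430,100)]: print(Q[int(v/1.5),int(u/1.5)].round(1))"
```

```text
clock: 8.0
eef_pos: [473.9, 33.9, 155.3]
tool_rot: [-3.141, -0.001, -3.086]
force: [0.8, 0.4, -1.4]
width: 21.3
at [473.9  33.9 155.3] [-1.7999e+02 -6.0000e-02 -1.7684e+02] w 21.3 F [ 0.8  0.4 -1.4] t 8.0 q7 1.48
shift [ 3.7  4.3 -0.6] turn [-5.000e-02 -4.000e-02  9.316e+01]
[369.8  28.4 153.2]
[387.6  29.4 153.6]
[409.7  30.7 152.7]
[433.3  32.  151.9]
[394.3  14.4 152.5]
[392.7  42.2 150.9]
```

View pics/w7.png

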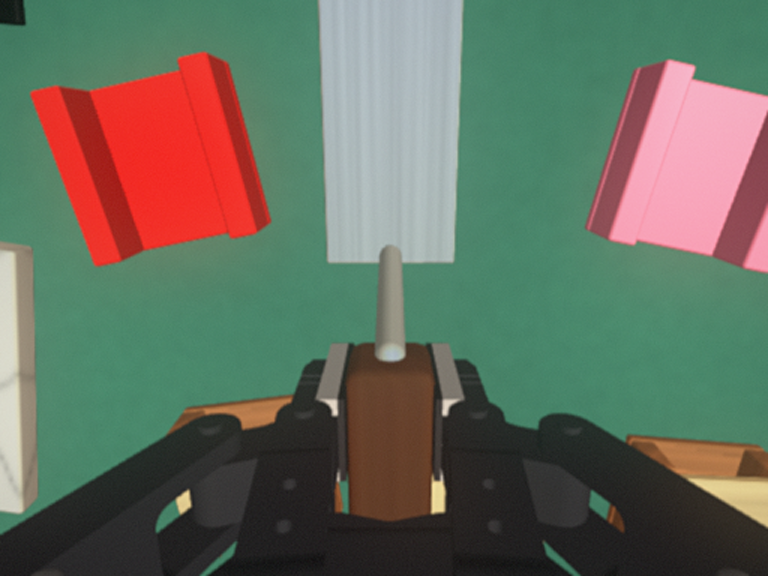

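```bash
python3 -m jog '0 0 0 0 0 10 -1;0 0 0 0 0 20 -1;0 0 0 0 0 30 -1;0 0 0 0 0 40 -1;0 0 0 0 0 50 -1;0 0 0 0 0 60 -1;0 0 0 0 0 70 -1;0 0 0 0 0 80 -1' && python3 -m jog '0 0 0 0 0 10 -1;0 0 0 0 0 20 -1;0 0 0 0 0 30 -1;0 0 0 0 0 40 -1;0 0 0 0 0 50 -1;0 0 0 0 0 60 -1;0 0 0 0 0 70 -1;0 0 0 0 0 80 -1'; python3 -c "
from h import *
plan(440,103.5,100,-1.1)"
```

```text
clock: 9.05
eef_pos: [475.2, 33.9, 154.8]
tool_rot: [-3.14, 0.001, 1.795]
force: [-0.4, 0.8, -0.8]
width: 20.9
clock: 10.05
eef_pos: [475.1, 33.8, 154.9]
tool_rot: [3.14, 0.002, 0.4]
force: [-0.0, 1.1, -0.8]
width: 21.1
at [475.1  33.8 154.9] [1.799e+02 1.100e-01 2.290e+01] w 21.1 F [-0.   1.1 -0.8] t 10.05 q7 -0.67
shift [ -5.1 -77.9  54.8] turn [ 0.12  0.09 24.  ]
```

```bash
python3 -m jog '0 -25 0 0 0 8 -1;-2 -50 0 0 0 16 -1;-5 -78 0 0 0 24 -1;-5 -78 40 0 0 24 -1;-5 -78 60 0 0 24 -1;-5 -78 60 0 0 24 -1;-5 -78 60 0 0 24 -1'; python3 -c "
from h import *
plan(445,103.9,26,-1.1)
d=cam('wrist');save('w8',d['image'])"
```

```text
clock: 10.92
eef_pos: [440.1, 103.3, 96.1]
tool_rot: [3.14, -0.001, -0.015]
force: [0.9, 0.6, -1.6]
width: 20.9
at [440.1 103.3  96.1] [ 1.7993e+02 -3.0000e-02 -8.4000e-01] w 20.9 F [ 0.9  0.6 -1.6] t 10.93 q7 -1.0
shift [ 4.9 -0.7 70.1] turn [ 0.07 -0.03  0.26]
```

View pics/w8.png

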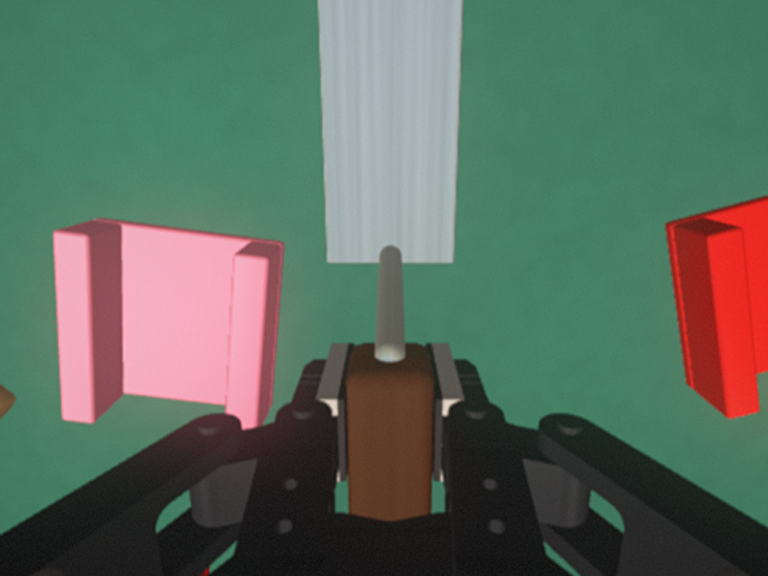

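```bash
python3 -m jog '4 -1 40 0 0 0 -1;4 -1 70 0 0 0 -1;4 -1 70 0 0 0 -1;4 -1 70 0 0 0 -1'; python3 - <<'E'
from h import *
plan(565,101.6,26,-1.1)
d=cam('wrist');save('w9',d['image'][:200],1.5);Q=cloud(d)
t=cam('top');save('t9',t['image'][75:225,140:300],4)
s=cam('scene');save('s9',s['image'][120:300,180:400],3)
# blade pixels world
for v in (5,60,120,170): 
    r=[Q[v,u] for u in range(180,340) if 12<Q[v,u,2]<32]
    r=np.array(r); 
    if len(r): print(v,r[:,0].mean().round(1),r[:,1].min().round(1),r[:,1].max().round(1),"z",np.median(r[:,2]).round(1))
E
```

```text
clock: 11.48
eef_pos: [444.3, 104.5, 27.1]
tool_rot: [-3.141, -0.002, -0.015]
force: [0.1, -0.9, -1.6]
width: 21.0
at [444.3 104.5  27.1] [-1.7999e+02 -1.1000e-01 -8.6000e-01] w 21.0 F [ 0.1 -0.9 -1.6] t 11.47 q7 -0.85
shift [120.7   1.1   1.4] turn [-0.01 -0.11  0.24]
5 553.1 79.6 125.3 z 24.0
60 528.6 79.9 125.4 z 24.0
120 499.5 80.2 125.8 z 24.1
170 473.1 80.7 126.0 z 23.9
```

View pics/w9.png

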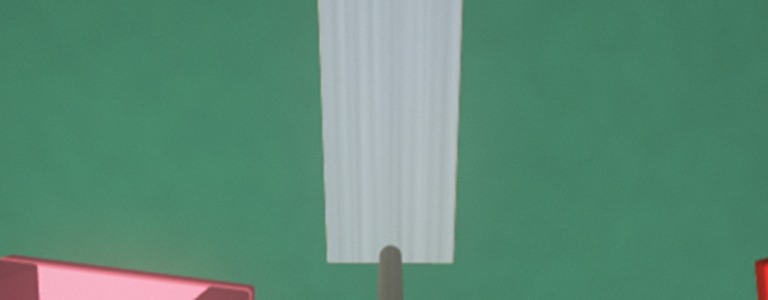

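View pics/s9.png

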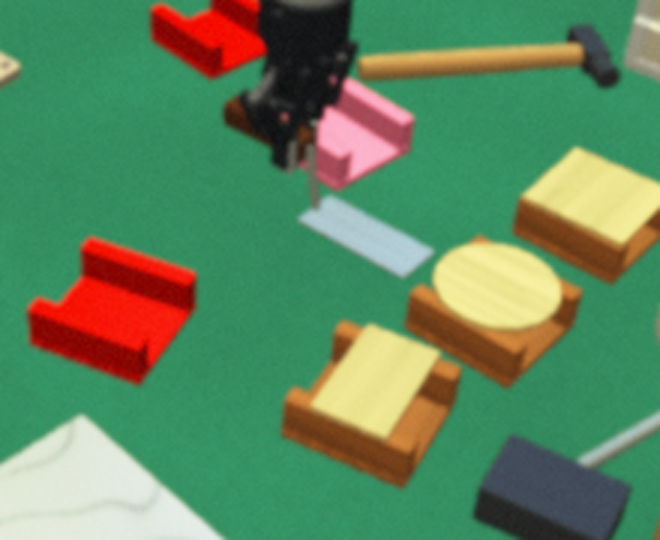

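View pics/t9.png

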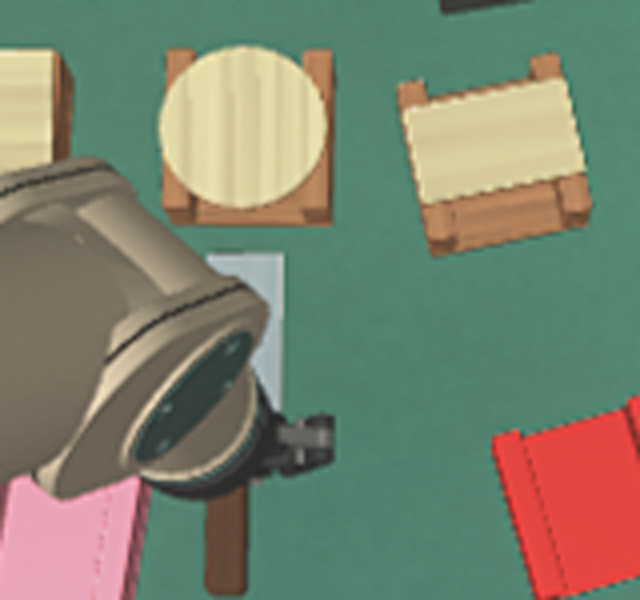

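The blade at t9 (250,300) is in line with the channel at (245,210). Depth gives the blade as y 79.6 to 125.3 with its top at z = 24, level. I insert it in stages.

```bash
python3 -m jog '15 1 0 0 0 0 -1;30 1 0 0 0 0 -1;45 1 0 0 0 0 -1;60 1 0 0 0 0 -1;60 1 0 0 0 0 -1'; python3 - <<'E'
from h import *
plan(565,101.6,26,-1.1)
d=cam('wrist');save('w10',d['image'])
E
```

```text
clock: 12.25
eef_pos: [505.5, 102.5, 26.4]
tool_rot: [3.141, -0.003, -0.014]
force: [0.1, 0.0, -1.2]
width: 21.4
at [505.5 102.5  26.4] [ 1.7996e+02 -1.5000e-01 -8.1000e-01] w 21.4 F [ 0.1  0.  -1.2] t 12.25 q7 -0.92
shift [59.5  0.1  0.5] turn [ 0.04 -0.15  0.29]
```

View pics/w10.png

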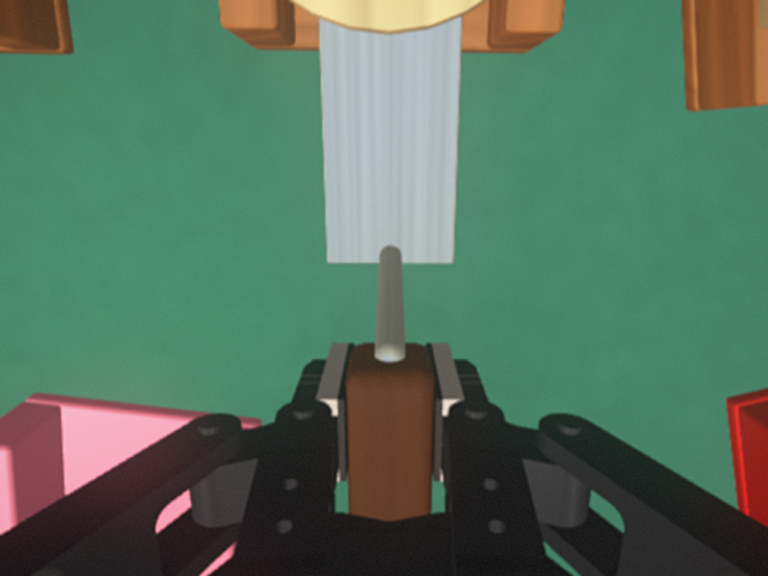

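The blade (320–462) is entering midway between the runners, whose inner faces are near 294 and 490. The force is about 0, so I continue.

```bash
python3 -m jog '15 0 0 0 0 0 -1;30 0 0 0 0 0 -1;45 0 0 0 0 0 -1;58 0 0 0 0 0 -1;58 0 0 0 0 0 -1;58 0 0 0 0 0 -1'; python3 - <<'E'
from h import *
plan(565,101.6,26,-1.1)
d=cam('wrist');save('w11',d['image'])
d=cam('scene');save('s11',d['image'][120:300,180:400],3)
E
```

```text
clock: 13.05
eef_pos: [560.2, 102.0, 25.8]
tool_rot: [-3.141, 0.001, -0.015]
force: [0.7, 0.5, -1.6]
width: 21.3
at [560.2 102.   25.8] [-1.7999e+02  8.0000e-02 -8.5000e-01] w 21.3 F [ 0.7  0.5 -1.6] t 13.05 q7 -0.99
shift [ 4.8  0.3 -0.2] turn [-0.01  0.08  0.25]
```

View pics/w11.png

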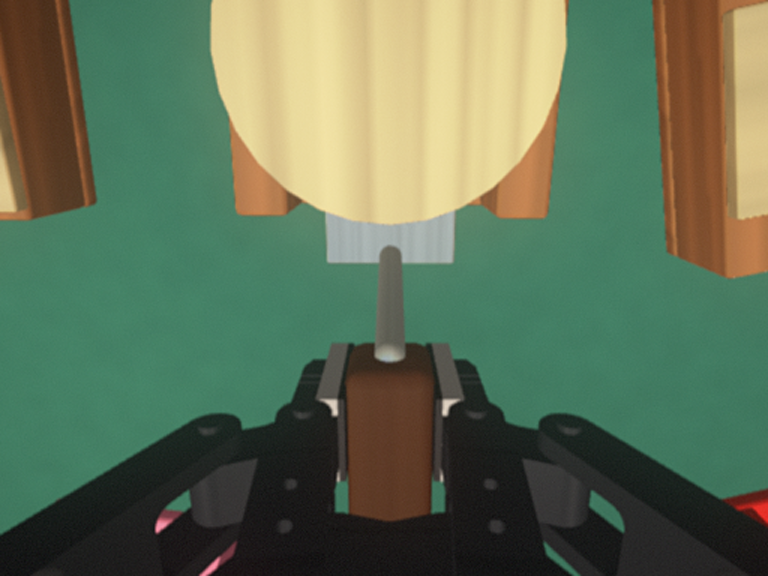

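View pics/s11.png

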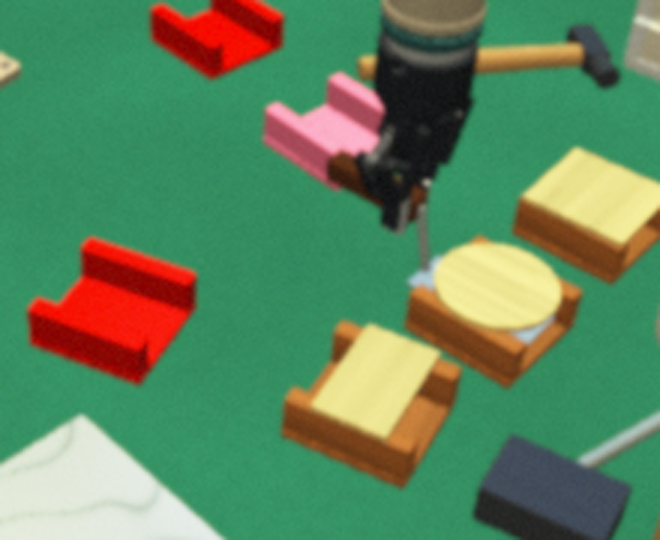

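```bash
python3 -m jog '5 0 0 0 0 0 -1;5 0 -5 0 0 0 -1;5 0 -10 0 0 0 -1;5 0 -14 0 0 0 -1;5 0 -18 0 0 0 -1;5 0 -22 0 0 0 -1;5 0 -28 0 0 0 -1;5 0 -34 0 0 0 -1'; python3 - <<'E'
from h import *
plan(565,101.6,100,-1.1)
d=cam('wrist');save('w12',d['image'])
E
```

```text
clock: 14.15
eef_pos: [566.2, 101.9, 60.4]
tool_rot: [3.142, 0.0, -0.015]
force: [0.1, 0.5, -1.5]
width: 21.3
at [566.2 101.9  60.4] [ 1.8e+02  1.0e-02 -8.4e-01] w 21.3 F [ 0.1  0.5 -1.5] t 14.15 q7 -1.04
shift [ -1.2   0.3 -39.6] turn [0.   0.01 0.26]
```

View pics/w12.png

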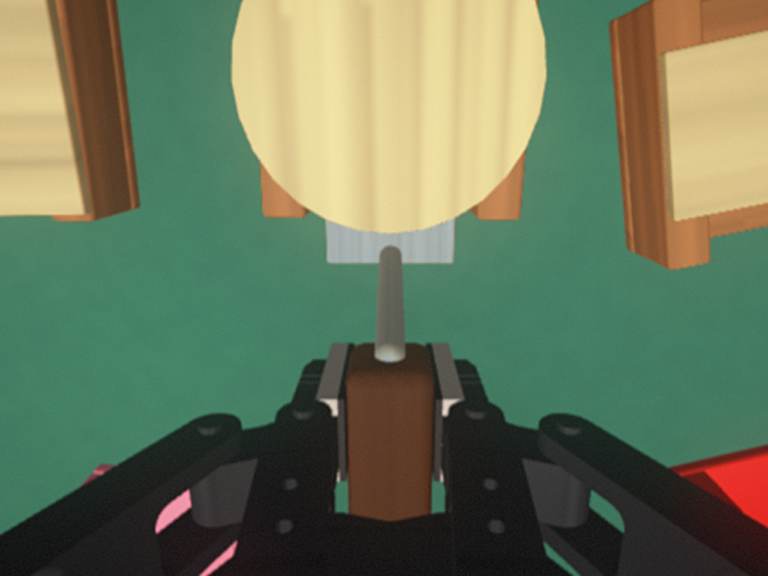

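The board sits centred on the blade (disc centre column 389, blade 391) and the runners have dropped away beneath it. I lift further and check the height.

```bash
python3 -m jog '0 0 -8 0 0 0 -1;0 0 -18 0 0 0 -1;0 0 -30 0 0 0 -1;0 0 -42 0 0 0 -1;0 0 -50 0 0 0 -1;0 0 -50 0 0 0 -1;0 0 -50 0 0 0 -1'; python3 - <<'E'
from h import *
plan(565,101.6,110,-1.1)
d=cam('wrist');Q=cloud(d)
for u,v in [(250,10),(250,60),(250,120),(210,40),(300,40),(260,160)]: print(Q[v,u].round(1))
# slab re-measure from scene? target
E
```

```text
clock: 15.08
eef_pos: [565.9, 102.0, 109.7]
tool_rot: [-3.141, 0.001, -0.015]
force: [-0.4, 0.4, -1.4]
width: 21.3
at [565.9 102.  109.7] [-1.7999e+02  4.0000e-02 -8.3000e-01] w 21.3 F [-0.4  0.4 -1.4] t 15.07 q7 -1.1
shift [-0.9  0.4 -0.3] turn [-0.01  0.04  0.27]
[671.6 104.6 111.3]
[649.8 105.  112.2]
[621.6 105.6 112.1]
[658.7 123.4 113.8]
[658.4  81.3 112.1]
[599.9 100.9 105.9]
```

```bash
python3 -m jog '-1 5 0 0 0 0 -1;-3 15 0 0 0 0 -1;-5 30 0 0 0 0 -1;-9 50 0 0 0 0 -1;-13 75 0 0 0 0 -1;-19 105 0 0 0 0 -1;-24 135 0 0 0 0 -1;-30 165 0 0 0 0 -1' && python3 -m jog '-5 30 0 0 0 0 -1;-11 60 0 0 0 0 -1;-16 90 0 0 0 0 -1;-21 120 0 0 0 0 -1;-27 150 0 0 0 0 -1;-32 180 0 0 0 0 -1;-37 205 0 0 0 0 -1;-40 220 0 0 0 0 -1' && python3 -m jog '-1 8 0 0 0 0 -1;-2 13 0 0 0 0 -1;-2 14 0 0 0 0 -1;-2 14 0 0 0 0 -1;-2 14 0 0 0 0 -1'
python3 - <<'E'
from h import *
plan(488,-297,60,-.8)
d=cam('wrist');save('w13',d['image']);t=cam('top');save('t13',t['image'],1.5)
E
```

```text
clock: 16.12
eef_pos: [533.2, -65.0, 110.2]
tool_rot: [3.141, -0.0, -0.016]
force: [1.3, -0.1, -2.0]
width: 21.1
clock: 17.12
eef_pos: [489.2, -284.6, 110.2]
tool_rot: [3.141, 0.0, -0.018]
force: [0.9, 0.0, -2.2]
width: 21.0
clock: 17.75
eef_pos: [488.6, -295.3, 109.9]
tool_rot: [-3.141, 0.0, -0.014]
force: [0.7, 0.9, -1.5]
width: 21.6
at [ 488.6 -295.3  109.9] [-1.7997e+02  1.0000e-02 -7.8000e-01] w 21.6 F [ 0.7  0.9 -1.5] t 17.75 q7 -0.43
shift [-0.6  1.7 49.9] turn [-0.03  0.01  0.02]
```

View pics/w13.png

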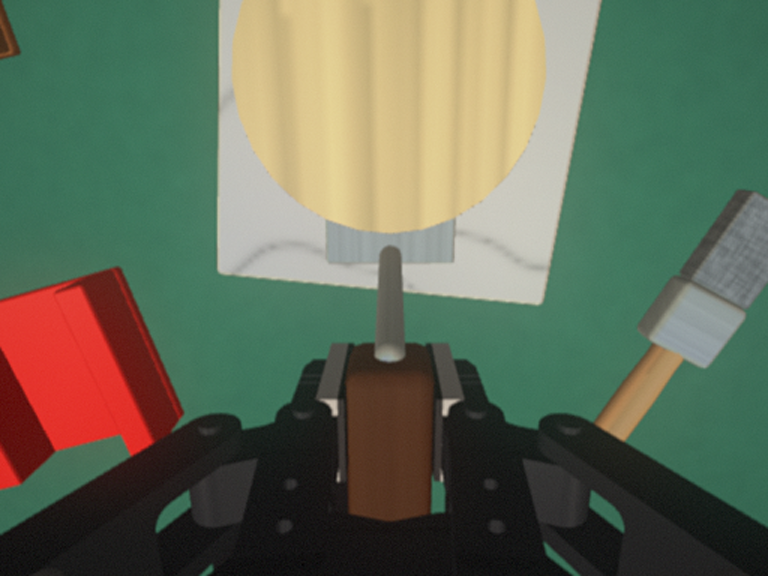

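View pics/t13.png

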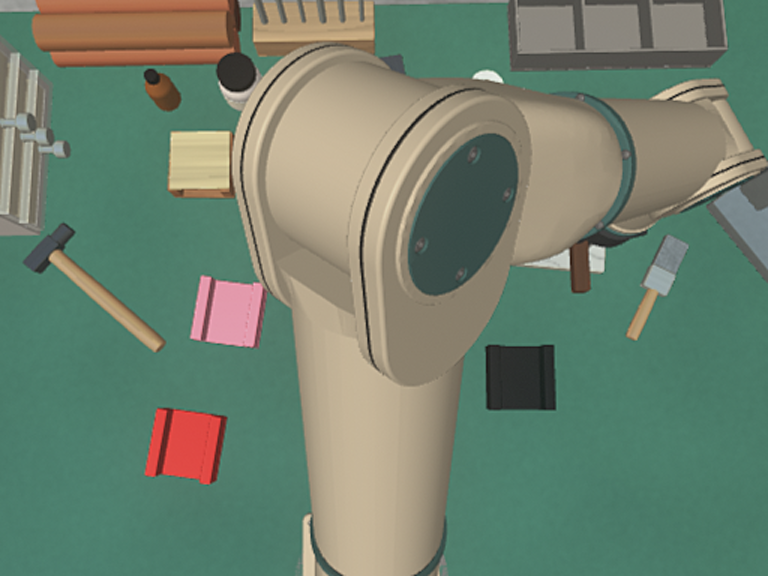

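```bash
python3 - <<'E'
from h import *
d=cam('wrist')
a=onz(d,222/1.5,272/1.5,20);b=onz(d,542/1.5,303/1.5,20);th=np.radians(-6.5);M=np.array([[np.cos(th),-np.sin(th)],[np.sin(th),np.cos(th)]])
print(a,b,"expected",np.array([576,-298.5])+M@[-100,90],np.array([576,-298.5])+M@[-100,-90])
n=np.array([b[1]-a[1],-(b[0]-a[0])])[:2];print("edge len",np.hypot(*(b-a)[:2]),"centre",(a+b)[:2]/2+M@[100,0])
Q=cloud(d)
for u,v in [(260,30),(260,120)]:print(Q[v,u])
# board centre on spatula: near edge of disc at col 389,row 232 on z=board top
p=onz(d,389/1.5,232/1.5,112);print("near edge",p,"centre x rel grip",p[0]+50-488.6, "board y",onz(d,389/1.5,70/1.5,112)[1])
plan(488,-297,26,-.8)
E
```

```text
[ 488.7600928  -205.64734518   20.        ] [ 468.93329386 -379.39727227   20.        ] expected [ 486.83110367 -197.75821161] [ 466.45452519 -376.60114563]
edge len 174.87749746209076 centre [ 578.2038789  -303.84263011]
[ 585.39162305 -297.43608572  113.61749718]
[ 544.22485072 -296.91629596  112.9728426 ]
near edge [ 526.52813157 -296.34898617  112.        ] centre x rel grip 87.92813157108151 board y -297.03218282373473
at [ 488.5 -295.7  110. ] [-1.7999e+02  1.0000e-02 -8.1000e-01] w 21.2 F [-0.5 -0.2 -2.5] t 17.9 q7 -0.43
shift [-0.4  1.3 84. ] turn [-0.01  0.01 -0.01]
```

The board's centre is about (576,-297) and the slab's about (577,-300), so it is well inside the tolerance. I lower it.

```bash
python3 -m jog '0 3 8 0 0 0 -1;0 3 22 0 0 0 -1;0 3 38 0 0 0 -1;0 3 54 0 0 0 -1;0 3 66 0 0 0 -1;0 3 74 0 0 0 -1;0 3 78 0 0 0 -1;0 3 79 0 0 0 -1' && python3 -m jog '0 0 1 0 0 0 -1;0 0 2 0 0 0 -1;0 0 3 0 0 0 -1;0 0 3 0 0 0 -1;0 0 3 0 0 0 -1' ; python3 - <<'E'
from h import *
plan(488,-297,26,-.8)
d=cam('wrist');Q=cloud(d)
for u,v in [(260,10),(260,60),(260,120),(260,160),(160,160)]:print(Q[v,u].round(1))
E
```

```text
clock: 18.9
eef_pos: [488.4, -299.1, 31.0]
tool_rot: [3.141, -0.0, -0.015]
force: [0.5, -0.3, -2.3]
width: 21.7
clock: 19.52
eef_pos: [488.3, -299.1, 28.0]
tool_rot: [3.141, -0.0, -0.015]
force: [0.2, 0.9, -1.6]
width: 21.6
at [ 488.3 -299.1   28. ] [179.99  -0.    -0.84] w 21.6 F [ 0.2  0.9 -1.6] t 19.52 q7 -0.33
shift [-0.4 -2.1  2. ] turn [ 0.01 -0.   -0.04]
[ 593.7 -301.1   31.1]
[ 572.2 -300.9   30.1]
[ 543.9 -300.5   29.9]
[ 522.3 -300.2   23.8]
[ 522.2 -245.2   19.6]
```

```bash
python3 -m jog '0 0 1 0 0 0 -1;0 0 1 0 0 0 -1;0 0 1 0 0 0 -1' && python3 -m jog '0 0 1 0 0 0 -1;0 0 1 0 0 0 -1;0 0 1 0 0 0 -1' 
```

```text
clock: 19.95
eef_pos: [488.3, -299.1, 27.0]
tool_rot: [3.142, 0.0, -0.015]
force: [-0.6, 0.1, -2.1]
width: 21.2
clock: 20.32
eef_pos: [488.3, -299.1, 26.2]
tool_rot: [3.142, -0.0, -0.015]
force: [-0.3, 0.6, 1.2]
width: 20.8
```

At 26.2 the force jumps from -2 to +1.2 N, so the blade is resting on the slab. I release.

```bash
python3 -m jog '0 0 0 0 0 0 1;0 0 0 0 0 0 1;0 0 0 0 0 0 1;0 0 0 0 0 0 1;0 0 0 0 0 0 1;0 0 0 0 0 0 1'; python3 - <<'E'
from h import *
d=cam('wrist');save('w14',d['image'])
E
```

```text
clock: 21.08
eef_pos: [488.3, -299.0, 26.0]
tool_rot: [-3.142, 0.0, -0.015]
force: [1.4, 1.0, -0.0]
width: 85.3
```

View pics/w14.png

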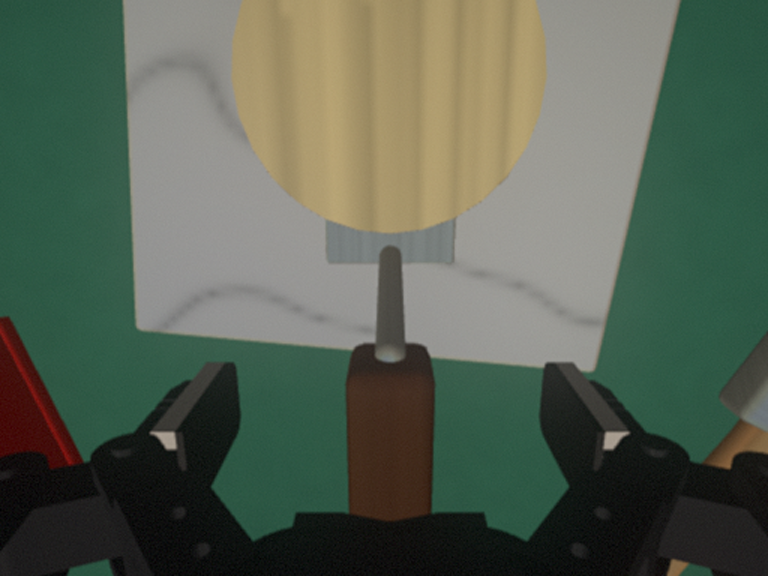

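Released. The handle at (390,430) stands free between the open fingers and the board is unmoved. I retreat straight up, then back, and look again.

```bash
python3 -m jog '0 0 -15 0 0 0 1;0 0 -45 0 0 0 1;0 0 -90 0 0 0 1;0 0 -140 0 0 0 1;0 0 -190 0 0 0 1;0 60 -200 0 0 0 1;0 60 -200 0 0 0 1;0 60 -200 0 0 0 1'; python3 - <<'E'
from h import *
d=cam('wrist');save('w15',d['image']);Q=cloud(d)
im=d["image"];hsv=cv2.cvtColor(im,cv2.COLOR_RGB2HSV);h,s,v=[hsv[...,i].astype(int) for i in range(3)]
def big(m):
    n,l,st,c=cv2.connectedComponentsWithStats(m.astype(np.uint8),connectivity=4);return l==1+np.argmax(st[1:,4])
def rect(m,z,n):
    vv,uu=np.nonzero(m);P=np.array([onz(d,a,b,z)[:2] for a,b in zip(uu,vv)],np.float32);c,wh,a=cv2.minAreaRect(P);print(n,np.round(c,1),np.round(wh,1),round(a,1))
    q=Q[m];q=q[np.isfinite(q).all(1)];A=np.c_[q[:,:2],np.ones(len(q))];k=np.linalg.lstsq(A,q[:,2],rcond=None)[0];print("  z med",np.median(q[:,2]).round(1),"tilt",np.degrees(np.arctan(np.hypot(*k[:2]))).round(2))
wood=(h>16)&(h<32)&(s>45)&(v>110)&(abs(Q[...,2]-29)<7)
b=big(wood);rect(b,29,"board")
sl=big((abs(Q[...,2]-20)<4)|b|((abs(Q[...,2]-23)<3)));rect(sl,20,"slab+")
print(ctrl.read_state()["eef_pos"])
s=cam('scene');save('s15',s['image'],1.5)
E
```

```text
clock: 22.12
eef_pos: [486.9, -359.0, 226.4]
tool_rot: [-3.141, -0.0, -0.016]
force: [-0.1, -0.6, -0.7]
width: 85.4
board [ 576.1 -300. ] [99.  98.7] 88.6
  z med 28.9 tilt 0.03
slab+ [ 566.  -301.2] [178.6 177. ] 83.5
  z med 20.4 tilt 0.58
[ 487.26243391 -358.05497983  225.93277057]
```

View pics/w15.png

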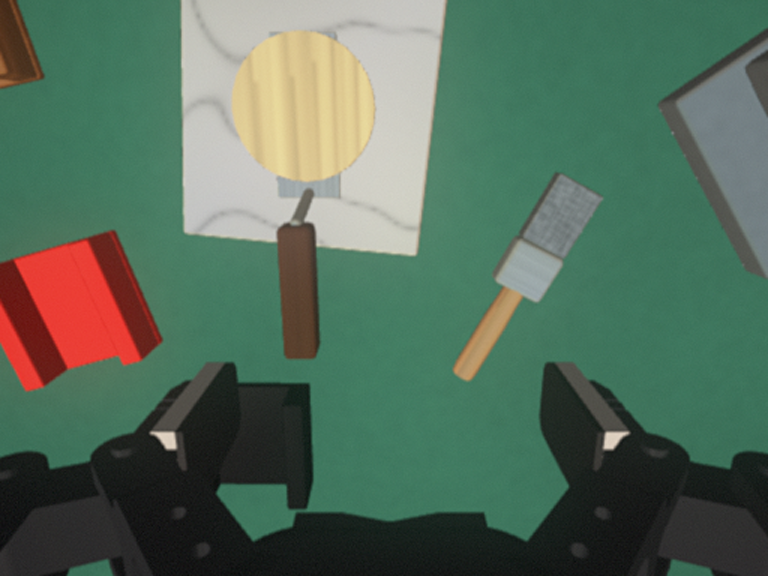

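View pics/s15.png

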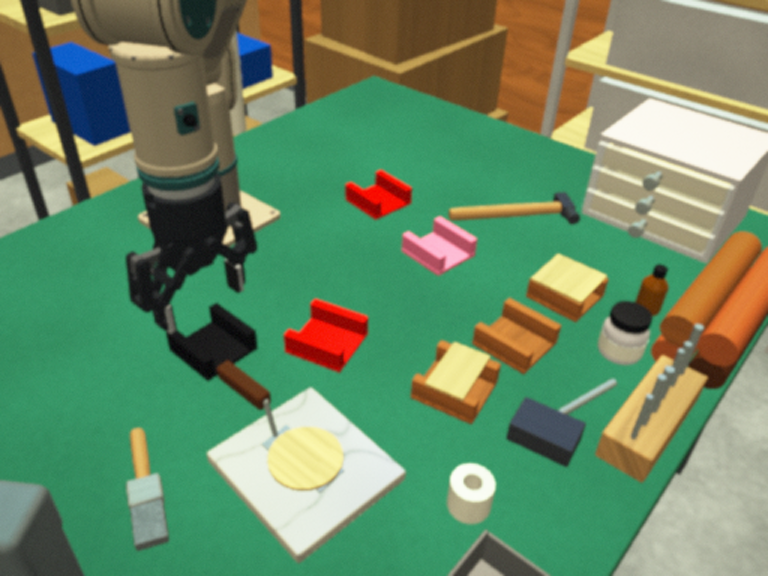

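The disc at w15 (303,105) lies flat on the blade, whose ends show at (303,35) and (308,187), and it is inside the slab's outline. The round board's stand is empty in s15 at (517,335), and the gripper is clear of everything. I hand in.

```bash
python3 -c "
from h import *
print(ctrl.finish_job())"
```

```text
the job is handed in; nothing more can be done
None
```

I took the spatula by its handle and turned it half round. I slid the blade under the round board, lifted it clear of its stand, set it down on the slab and let go. The job was handed in at about 22 s of the 59 s allowed; no verdict is reported.

**Final checks:**
- **Position:** the board is at (576, -300) mm, within about 3 mm of the slab's centre at (577, -300). Estimates of the slab's centre from different views differed by up to 5 mm.
- **On the blade:** the board's centre lies about 88 mm ahead of the grip point, measured while carrying. The last picture shows the blade's two ends on either side of it.
- **Flatness and height:** the board's tilt is 0.03° and its top is 29 mm above the table. I did not measure the blade's own tilt on the slab.
- **Lift:** the board's underside reached about 106 mm above the table, against the 52 mm required.
- **Clear of contact:** the gripper is about 200 mm above its release height and touching nothing. No picture showed it near the board.

**What disagreed:**
- **First grasp missed:** the fingers closed above the handle. Both cameras showed they end about 36 mm above the reported tool point, so I lowered the grasp to match and it held.
- **Last slab fit:** the fit (centre x 566 mm, 179 × 177 mm) differs from the earlier one because the picture cut off the slab's far edge. I did not use it.

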